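Check the catches of the racked instrument cases

ROBOT

A 7-joint arm with a two-finger parallel gripper is mounted at the origin on a cart in front of the work surface, level with it; the furniture and walls round the work are solid. World frame = base frame: x ahead of the robot, y to its left, z up, the work surface at z = 0. Lengths are in mm, angles in rad, forces in N, time in s.
With the tool pointing down it reaches from about 400 to 875 mm from the base axis. Payload 6.5 kg.
Tool frame: the origin (TCP) lies at the very end of the fingers, on their centre line; the grasp point (between the pads) lies 19 mm behind it (manip.hold_point_z is the distance from the TCP to the grasp point, in mm); z points along the fingers, y is the line along which they close (so a half turn about z gives the same grasp; the last joint's range is limited). The gripper opens to 88 mm and grips with 3 to 60 N. Pads are 18 mm wide; open, the fingers measure 123 mm over their backs; the gripper's body (75 mm by 187 mm) begins 45 mm behind the grasp point.
Start: joints at [-1.387, 0.536, -0.004, 1.538, 0.003, 1.067, -0.071], TCP at [160.682, 629.819, 238.716] pointing down, gripper open.
Joint ranges: [-2.7, 2.7], [-0.37, 2.16], [-1.27, 1.26], [0.24, 2.4], [-1.31, 4.45], [0.19, 1.91], [-2.76, 2.76]. Speed limits (rad/s): [2.39, 2.39, 3.14, 3.14, 3.14, 3.14, 3.14].

INTERFACE

Orientations are given as a unit quaternion [w, x, y, z].
In Python, from bench import telemetry, imaging, ticket, finder, manip gives the robot as it stands.
- The arm moves only by the shell command python3 -m inch 'ROWS' [FORCE]. ROWS is JSON, a list of rows, each a list of 3 entries, a list of its own where there are three numbers: the shift along the tool's x, y, z in cm, then the turn about the tool's z in rad, then the opening in per cent of the stroke, from 0 (shut) to 100 (fully open). A call has 1 to 5 rows; each row is the pose to reach, as a shift and turn from the pose commanded when the call began, along the tool's axes at that moment; what a row does not reach only later rows make up. A row lasts 1/8 s, in which the tool goes at most 62.5 mm and 10.7 degrees, less where a joint would pass 70% of its speed; a pose out of reach is approached as far as the arm can. A call with a gripper value outside its range is refused whole. The fingers move at their own pace and stop on an object; FORCE is the grip in N (left out, the last holds). Time passes only in rows, so rows that repeat a pose let the fingers close. It gives the time, the measured TCP pose, the force, the opening and the grip force at its end, in the units of the state.
- telemetry.get_obs(): the state, without advancing time (a new reading comes with each control period).
- imaging.camera(name): name is "scene" or "side" or "wrist"; returns a dict with "pixels" (384x512x3 uint8, red, green, blue), "fx", "fy", "cx", "cy" (pixels), "origin" and "attitude" of the camera in the world. Camera axes: x right, y up, looking along -z (the intrinsics and any distortion apply to the point x, -y, -z); pixel columns grow to the right and rows downward; lengths in mm; the calibration is good to about 2 mm. A picture is of the moment at which its call begins. There is no depth.
- ticket.close_job(): hands the job in; it is judged then, once.
Trained networks look in the newest picture that a camera, given by its name, has taken for a name from the list of things; names that differ only in an ending like _2 or _b are one class to them, and where a whole thing is asked for, a point or a joint stands for the part that bears it (a point fixed in the world has none). Each returns a list of dicts, best first, with "confidence" (0 to 1); they miss things now and then, are a little off and sometimes report something else, mostly with a low value. They report only what shows in the picture. A call takes as long as a camera call.
- finder.search_frame(label, camera): "bbox" ([centre column, centre row, width, height] as shares, 0 to 1, of the picture: columns of its width, rows of its height, round what is visible of it).
The state is a dict: "time": time; "joint_positions": joint angles; "joint_vel": joint speeds; "joint_torque": joint torques, N m; "ee_pos": TCP position; "ee_rot": TCP orientation; "force": force on the tool from outside, world axes, zero at the start; "moment": the same for the moment, N m; "grip_width": opening from 0.0 (shut) to 1.0 (fully open); "finger_force": force on a finger pad.
Only numpy, scipy, OpenCV 4.12 (cv2) and the standard library are available. Lean on these libraries where they do the work, as an engineer would, in place of code of your own. Each camera call takes 0.05 s, during which the arm holds its last target. There are 200 camera calls.

TASK

Before this bench is wheeled away, check the three instrument cases in the steel rack, from the bottom one to the top one: tug the front of each lid firmly upward by its paddle (about 10 N), and if it comes up, press it down until its catch snaps and tug it again, so that every lid has held a firm tug before you go on to the next. Finish with all three lids shut, and leave the loose things on the bench where they are.

Things in the scene. Friction and masses are not known exactly. Their poses are not given: they have to be found in the camera images.
- case_rack: steel rack, 96 mm deep, 132 wide, 272 high, fixed; boards 12, 137, 262 mm above the bench, an instrument case on each. Origin: centre of its foot; x from its open front to its back, y left, z up. Case fronts stand 12 mm behind the boards' edges, so the two lower paddles lie under a board (underside 113 mm over the one below): come from the front, tool tilted 25 to 45 degrees
- lid_low (a joint): orange lid, 18 mm high, of the bottom case (76 mm deep, 104 wide, black base 32 high), hinged at its back rim; rad: 0 pressed fully down, grows as its front rises, stop at 0.4. A stiff hinge holds it where it is left (3 N at the paddle moves it). A caught lid rattles between 0.01 and 0.06 and stops there; one with an open catch looks the same but comes up past that
- paddle_low (a point): point to grip on the light grey pull paddle at the front of the bottom lid: middle of its width (34 mm, along y) and thickness (11 mm, along z); the paddle ends 12 mm in front of it (-x), the case's front face is 26 mm behind it (+x). Axes as the rack's, turning with the lid; hinge line 102 mm behind and 8 mm below this point
- striker_low: steel roller, 6 mm thick, under the bottom lid, hidden in the case; origin at its middle, 36 mm behind the paddle point and 20 mm below. Pressing the lid fully down (10 to 20 N at the paddle) drives the roller onto a hidden spring claw, open or shut at the start, which snaps over it and then holds it against 20 N and more. Nothing else touches the roller
- lid_mid (a joint): orange lid, 18 mm high, of the middle case (76 mm deep, 104 wide, black base 32 high), hinged at its back rim; rad: 0 pressed fully down, grows as its front rises, stop at 0.4. A stiff hinge holds it where it is left (3 N at the paddle moves it). A caught lid rattles between 0.01 and 0.06 and stops there; one with an open catch looks the same but comes up past that
- paddle_mid (a point): point to grip on the light grey pull paddle at the front of the middle lid: middle of its width (34 mm, along y) and thickness (11 mm, along z); the paddle ends 12 mm in front of it (-x), the case's front face is 26 mm behind it (+x). Axes as the rack's, turning with the lid; hinge line 102 mm behind and 8 mm below this point
- striker_mid: steel roller, 6 mm thick, under the middle lid, hidden in the case; origin at its middle, 36 mm behind the paddle point and 20 mm below. Pressing the lid fully down (10 to 20 N at the paddle) drives the roller onto a hidden spring claw, open or shut at the start, which snaps over it and then holds it against 20 N and more. Nothing else touches the roller
- lid_top (a joint): orange lid, 18 mm high, of the top case (76 mm deep, 104 wide, black base 32 high), hinged at its back rim; rad: 0 pressed fully down, grows as its front rises, stop at 0.4. A stiff hinge holds it where it is left (3 N at the paddle moves it). A caught lid rattles between 0.01 and 0.06 and stops there; one with an open catch looks the same but comes up past that
- paddle_top (a point): point to grip on the light grey pull paddle at the front of the top lid: middle of its width (34 mm, along y) and thickness (11 mm, along z); the paddle ends 12 mm in front of it (-x), the case's front face is 26 mm behind it (+x). Axes as the rack's, turning with the lid; hinge line 102 mm behind and 8 mm below this point
- striker_top: steel roller, 6 mm thick, under the top lid, hidden in the case; origin at its middle, 36 mm behind the paddle point and 20 mm below. Pressing the lid fully down (10 to 20 N at the paddle) drives the roller onto a hidden spring claw, open or shut at the start, which snaps over it and then holds it against 20 N and more. Nothing else touches the roller
- seal_ring: black shaft seal ring, 68 mm across, 9 mm high, lying flat; origin at the centre of its underside; a bystander
- sensor: black speed sensor with a brass tip, 84 mm long, 22 mm wide, 20 mm high, lying; origin at the centre of its underside; a bystander
- tape: roll of black tape, 62 mm across, 19 mm high, lying flat; origin at the centre of its underside; a bystander

How it is judged:
By the outcome, as a careful person would: the job done as asked, in the order asked, and still so for the second after the job is handed in, with the robot touching nothing.
It also fails if it takes over 70 s, if anything falls off the work surface, if the arm or the gripper's body presses on something with over 40 N, if the wrist force passes 120 N, or if a joint passes its speed limit or range.

## Working session

There is one attempt and no reset: what is moved stays moved. The work goes in short steps, Python scripts to look and compute and a shell command to move; the robot and the scene stay as the last step left them, time stands still between calls to the robot, and variables do not carry over. Pictures are saved under pics/ and viewed, at most 10 in all, crops included, and the job is handed in when it is done.

```bash
ls; mkdir -p pics
cat > h.py <<'E'
import numpy as np, cv2
from bench import telemetry, imaging, ticket, finder, manip
from scipy.spatial.transform import Rotation as R
def rot(q): return R.from_quat([q[1],q[2],q[3],q[0]])
def cam(n,save=None):
    c=imaging.camera(n)
    if save: cv2.imwrite('pics/'+save,cv2.cvtColor(np.array(c['pixels'],dtype=np.uint8),cv2.COLOR_RGB2BGR))
    return c
def proj(c,p):
    q=rot(c['attitude']).inv().apply(np.atleast_2d(p)-np.array(c['origin']))
    return np.c_[c['cx']+c['fx']*q[:,0]/-q[:,2], c['cy']-c['fy']*q[:,1]/-q[:,2]]
E
python3 - <<'E'
from h import *
for n in ("scene","side"):
    c=cam(n,n+'0.png'); print({k:v for k,v in c.items() if k!='pixels'})
    for l in ("case_rack","paddle_low","paddle_mid","paddle_top","lid_low","seal_ring","sensor","tape"):
        print(l,[(round(d['confidence'],2),(np.array(d['bbox'])*[512,384,512,384]).round(1).tolist()) for d in finder.search_frame(l,n)][:4])
print(telemetry.get_obs())
a=cv2.imread('pics/scene0.png');b=cv2.imread('pics/side0.png');cv2.imwrite('pics/b0.png',cv2.resize(np.vstack([a,b]),(400,600)))
E
```

```text
pics
{'fx': 479.30306670303014, 'fy': 479.30306670303014, 'cx': 253.40971245983286, 'cy': 190.84285566269105, 'origin': array([-350.36648054,  593.1195522 , 1100.50622665]), 'attitude': array([-0.4298131 , -0.19802662,  0.35591372,  0.80583595])}
case_rack [(0.7, [324.2, 199.9, 47.4, 65.3])]
paddle_low [(0.92, [318.0, 203.6, 37.5, 20.1])]
paddle_mid [(0.54, [307.7, 176.6, 12.5, 12.1])]
paddle_top []
lid_low [(0.7, [318.5, 203.9, 41.4, 23.7])]
seal_ring [(0.66, [265.6, 242.5, 19.2, 18.8]), (0.44, [322.4, 201.3, 49.9, 61.1])]
sensor [(0.4, [236.0, 231.2, 6.4, 7.7])]
tape [(0.65, [173.7, 270.1, 22.3, 19.8]), (0.28, [324.1, 203.2, 47.0, 61.0])]
{'fx': 494.8036126509835, 'fy': 494.8036126509835, 'cx': 258.9666058919351, 'cy': 191.13782670333563, 'origin': array([ 272.8301352 , 1100.55977963,  657.71072811]), 'attitude': array([-0.09321351, -0.04824959,  0.53629097,  0.83748147])}
case_rack [(0.7, [287.1, 158.9, 60.4, 118.5])]
paddle_low [(0.82, [283.7, 194.5, 39.0, 21.3])]
paddle_mid [(0.79, [287.4, 153.7, 43.7, 23.2])]
paddle_top [(0.95, [290.9, 109.2, 47.2, 18.5])]
lid_low [(0.68, [283.
[... 205 characters left out ...]
629,  0.53637882, -0.00438435,  1.53787844,  0.00261204,
        1.06730826, -0.0711918 ]), 'joint_vel': array([ 1.25611084e-03,  7.48683371e-04, -4.59425047e-05, -7.99415403e-04,
       -6.96238398e-04, -1.85124058e-03, -2.31556293e-03]), 'joint_torque': array([-2.10997796e-04, -5.70888877e+01,  9.90391932e-01, -2.51912606e+01,
       -5.60917519e-02,  1.10007555e-02,  4.30250873e-05]), 'ee_pos': array([160.71178472, 629.82330127, 238.7382031 ]), 'ee_rot': array([2.45571185e-05, 1.24567080e-01, 9.92211188e-01, 1.50747845e-05]), 'force': array([-0.06986673,  0.11764463, -0.74897798]), 'moment': array([0.02435326, 0.04967515, 0.02237404]), 'finger_force': 0.0, 'grip_width': 0.999800778584771}
```

```bash
python3 -c "
import cv2
a=cv2.imread('pics/scene0.png');cv2.imwrite('pics/s1.png',cv2.resize(a,(800,600),interpolation=cv2.INTER_CUBIC))"
```

```text
(no output)
```

View pics/s1.png

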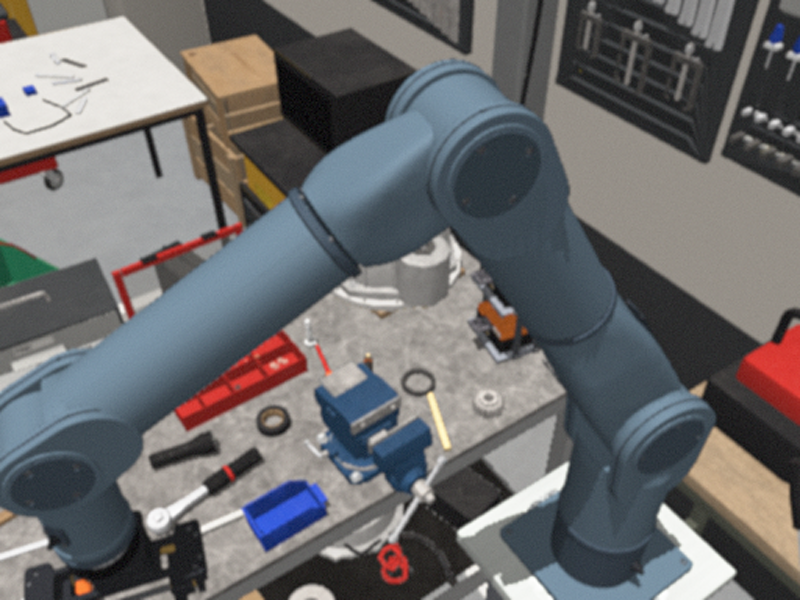

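View pics/side0.png

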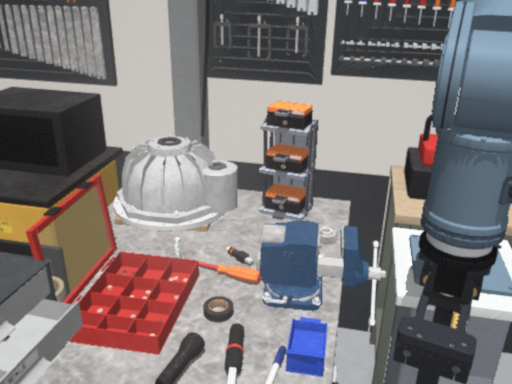

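The side view shows the rack at about (287,159), with its open front facing the camera. The orange lids are at rows 109, 154 and 195. The vise stands in front of it at about (300,262).

Run:
```python
import cv2,numpy as np
a=cv2.imread('pics/side0.png')[92:226,245:330]
b=cv2.imread('pics/scene0.png')[165:235,295:350]
A=cv2.resize(a,None,fx=4.4,fy=4.4,interpolation=cv2.INTER_CUBIC); B=cv2.resize(b,None,fx=7.5,fy=7.5,interpolation=cv2.INTER_CUBIC)
H=max(A.shape[0],B.shape[0]);f=lambda m:cv2.copyMakeBorder(m,0,H-m.shape[0],0,0,0)
o=np.hstack([f(A),f(B)]);print(o.shape,A.shape);cv2.imwrite('pics/c1.png',o)
from h import *
# side camera was at fixed pose: ground ray of rack foot
o=np.array([272.83,1100.56,657.71]);q=rot([-0.09321351,-0.04824959,0.53629097,0.83748147])
for u,v,z in [(287,212,0),(262,211,0),(310,216,0),(240,255,10),(218.6,309.7,10),(290.9,109.2,303),(287.4,153.7,178),(283.7,194.5,53)]:
    d=q.apply([(u-258.97)/494.8,-(v-191.14)/494.8,-1]); print(u,v,(o+d*(z-o[2])/d[2]).round())
print(q.as_matrix().round(2))
```

```text
(590, 786, 3) (590, 374, 3)
287 212 [ 447. -171.    0.]
262 211 [ 519. -159.    0.]
310 216 [ 379. -162.    0.]
240 255 [519. 103.  10.]
218.6 309.7 [512. 315.  10.]
290.9 109.2 [ 451. -180.  303.]
287.4 153.7 [ 454. -176.  178.]
283.7 194.5 [ 459. -175.   53.]
[[-0.98  0.1  -0.18]
 [-0.21 -0.41  0.89]
 [ 0.02  0.91  0.42]]
```

View pics/c1.png

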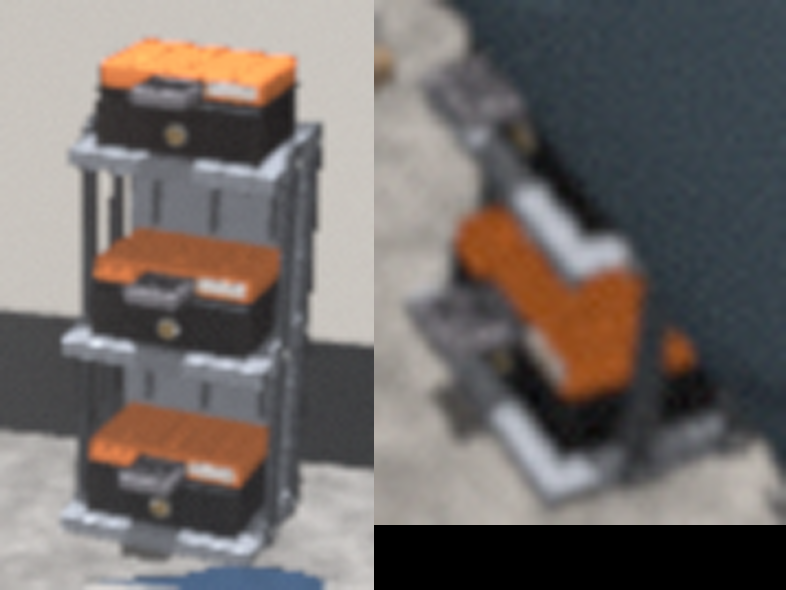

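The left crop shows the three cases clearly, with the board fronts and the centred paddles. Next I fit the rack pose and check the usage of the move command.

View pics/o1.png

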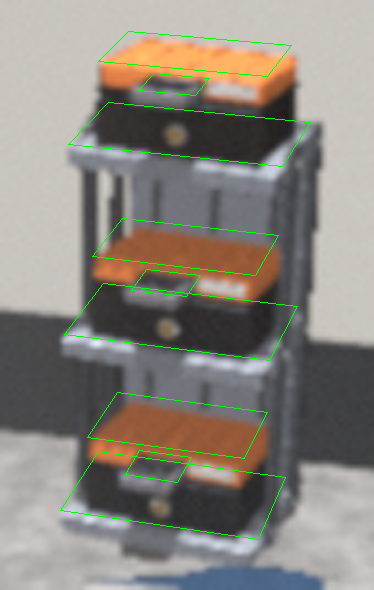

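The overlay fits the positions roughly, but the yaw is off: the real edges slope more, about 0.15 against 0.10 for the board front. I'll refine on the orange silhouettes. I'll also test whether the turn entry takes three numbers, because the moves as documented have no tilt.

```bash
python3 -m inch '[[[0,0,0],[0,0,0],100]]'
python3 - <<'E'
from fit import *
from scipy.optimize import minimize
c=cam('side');hsv=cv2.cvtColor(np.array(c['pixels']),cv2.COLOR_RGB2HSV)
m=cv2.inRange(hsv,(5,140,90),(18,255,255));m[:90]=0;m[220:]=0;m[:,:250]=0;m[:,325:]=0
S=8;M=[]
for lo,hi in((180,218),(138,178),(95,132)):
    k=np.zeros_like(m);k[lo:hi]=m[lo:hi];pts=cv2.findNonZero(k)[:,0].astype(float);M.append(pts);print(len(pts),pts.min(0),pts.max(0))
off=np.array([245,90])
def hull(P,val,img): cv2.fillConvexPoly(img,cv2.convexHull(((P-off+.5)*S).astype(np.int32)),val)
tg=[]
for pts in M:
    t=np.zeros((135*S,85*S),np.uint8)
    q=np.vstack([pts+d for d in((-.5,-.5),(.5,-.5),(.5,.5),(-.5,.5))]);hull(q,1,t);tg.append(t)
box=lambda x0,x1,y0,y1,z0,z1:[(x,y,z) for x in(x0,x1) for y in(y0,y1) for z in(z0,z1)]
def cost(p,full=False):
    s=0;im=[]
    for b,t in zip((12,137,262),tg):
        a=np.zeros_like(t);hull(proj(c,W(p[:3],box(-36,40,-52,52,b+32,b+50))),1,a)
        if b<262: 
            hull(proj(c,W(p[:3],box(-48,48,-66,66,b+113,b+125))),0,a)
        s+=1-(a&t).sum()/(a|t).sum()
    return s
best=min((minimize(cost,[457+dx,-190+dy,y],method='Nelder-Mead',options=dict(initial_simplex=np.array([457+dx,-190+dy,y])+np.array([[0,0,0],[8,0,0],[0,8,0],[0,0,.1]]))) for dx in(-5,5) for dy in(-8,8) for y in(-1.8,-1.65,-1.5)),key=lambda r:r.fun)
p=best.x;print(p,best.fun,cost([457.9,-195.6,-1.637]));np.save('rack.npy',p)
for b in (12,137,262): print('paddle',W(p,[(-62,0,b+40)]).round(1))
im=cv2.resize(cv2.imread('pics/side0.png')[92:226,245:330],None,fx=4.4,fy=4.4,interpolation=cv2.INTER_CUBIC)
for b in (12,137,262):
  for Q in ([(-48,66,b),(-48,-66,b),(48,-66,b),(48,66,b)],[(-36,52,b+50),(-36,-52,b+50),(40,-52,b+50),(40,52,b+50)],[(-74,17,b+45.5),(-74,-17,b+45.5),(-36,-17,b+45.5),(-36,17,b+45.5)]):
    cv2.polylines(im,[((proj(c,W(p,Q))-[245,92]+.5)*4.4).astype(int)],True,(0,255,0),1)
cv2.imwrite('pics/o2.png',im)
E
```

```text
386 [266. 184.] [304. 201.]
354 [267. 145.] [307. 160.]
332 [268. 101.] [311. 115.]
[ 455.65285917 -193.7868739    -1.64332917] 0.5243688052332147 0.5776109207216417
paddle [[ 460.1 -131.9   52. ]]
paddle [[ 460.1 -131.9  177. ]]
paddle [[ 460.1 -131.9  302. ]]invalid input at $[0][1]: expected a number
```

View pics/o2.png

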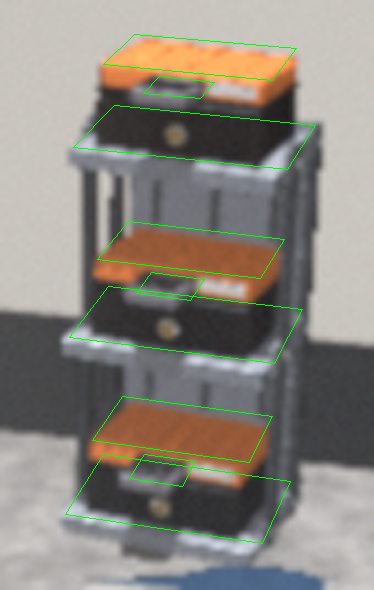

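The turn entry takes one number only, so tilt can't be commanded directly. I'll see what the arm does at its reach limit: a tilt picked up there may persist, and reaching inward here would tilt the tool towards -y, which is what the rack needs.

```bash
python3 -m inch '[[[0,-5,-5],0,100],[[0,-10,-10],0,100],[[0,-15,-10],0,100],[[0,-20,-10],0,100],[[0,-20,-10],0,100]]'
python3 -m inch '[[[0,-5,0],0,100],[[0,-10,0],0,100],[[0,-15,0],0,100],[[0,-20,0],0,100],[[0,-20,0],0,100]]'
python3 -c "
from h import *
o=telemetry.get_obs();print(o['joint_positions'],o['ee_pos'],rot(o['ee_rot']).as_matrix().round(3))"
```

```text
time: 1.62
ee_pos: [110.8, 433.3, 339.1]
ee_rot: [0.0, 0.125, 0.992, -0.0]
force: [0.1, 0.7, -0.1]
grip_width: 0.996
finger_force: 0.0
time: 2.25
ee_pos: [61.7, 241.1, 339.0]
ee_rot: [0.0, 0.125, 0.992, 0.001]
force: [0.7, 0.7, 0.5]
grip_width: 0.994
finger_force: 0.0
[-1.39806898 -0.34567968 -0.07548161  2.2740713  -0.02696065  1.21042758
 -0.13854173] [ 61.65840316 241.14858732 339.04592142] [[-0.969  0.247  0.001]
 [ 0.247  0.969  0.002]
 [-0.     0.002 -1.   ]]
```

```bash
python3 -m inch '[[[0,-3,0],0,100],[[0,-6,0],0,100],[[0,-9,0],0,100],[[0,-9,0],0,100]]'
python3 -c "
from h import *
o=telemetry.get_obs();print(o['joint_positions'],o['ee_pos'],rot(o['ee_rot']).as_matrix().round(3))"
```

```text
time: 2.75
ee_pos: [28.1, 160.5, 295.8]
ee_rot: [0.043, 0.141, 0.986, -0.084]
force: [-5.3, 1.8, -0.4]
grip_width: 1.004
finger_force: 0.0
[-1.11578641 -0.36951142 -0.44704281  2.38830538 -0.09119521  1.26800956
 -0.20024048] [ 28.11025673 160.4884477  295.78481036] [[-0.957  0.285  0.061]
 [ 0.27   0.946 -0.178]
 [-0.109 -0.154 -0.982]]
```

It tilts, by about 10.9° towards -y. Next I check whether that survives moving back within reach.

```bash
python3 -m inch '[[[0,5,0],0,100],[[0,10,0],0,100],[[0,15,0],0,100],[[0,15,0],0,100]]'
python3 -c "
from h import *
o=telemetry.get_obs();print(o['joint_positions'],o['ee_pos'],rot(o['ee_rot']).as_matrix().round(3))"
```

```text
time: 3.25
ee_pos: [60.2, 304.4, 268.5]
ee_rot: [0.049, 0.123, 0.987, -0.088]
force: [-0.2, -0.7, -0.2]
grip_width: 0.996
finger_force: 0.0
[-1.06883218  0.03602851 -0.53081154  2.16848701  0.09686906  1.13334319
 -0.32742781] [ 60.21584383 304.40084192 268.4818    ] [[-0.965  0.251  0.075]
 [ 0.234  0.954 -0.186]
 [-0.118 -0.162 -0.98 ]]
```

The tilt persists, so I can build it up at the limit. First I turn tool y onto rack y, which puts the narrow side of the body towards the base. Then I push inward again.

```bash
cat > st.py <<'E'
from fit import *
def st(q=False):
    o=telemetry.get_obs();p=np.load('rack.npy');M=rot(o['ee_rot']).as_matrix()
    rx=W([0,0,p[2]],[(1,0,0)])[0];ry=W([0,0,p[2]],[(0,1,0)])[0];z=M[:,2]
    print('t',round(o['time'],2),'j',o['joint_positions'].round(2),'tcp',o['ee_pos'].round(1),'F',o['force'].round(1),'grip',round(o['grip_width'],3),round(o['finger_force'],1))
    print('tilt to rack x %.1f deg, to rack y %.1f; tooly.racky %.3f tooly.z %.3f; tooly.rackx %.3f'%(np.degrees(np.arctan2(z@rx,-z[2])),np.degrees(np.arctan2(z@ry,-z[2])),M[:,1]@ry,M[2,1],M[:,1]@rx))
    return o,M,p
def to(target):  # shift (cm, tool axes) to bring TCP to world target
    o,M,p=st();print('shift cm',(M.T@(np.array(target)-o['ee_pos'])/10).round(2))
if __name__=='__main__': st()
E
python3 -m inch '[[[0,0,0],0.18,100],[[0,0,0],0.36,100],[[0,0,0],0.54,100],[[0,0,0],0.72,100],[[0,0,0],0.9,100]]'
python3 -m inch '[[[0,0,0],0.18,100],[[0,0,0],0.36,100],[[0,0,0],0.48,100],[[0,0,0],0.48,100]]'; python3 st.py
python3 -m inch '[[[-5,0,0],0,100],[[-10,0,0],0,100],[[-15,0,0],0,100],[[-20,0,0],0,100],[[-20,0,0],0,100]]'; python3 st.py
```

```text
time: 3.88
ee_pos: [59.9, 301.1, 269.7]
ee_rot: [0.084, 0.542, 0.834, -0.056]
force: [0.5, -0.8, -0.3]
grip_width: 0.999
finger_force: 0.0
time: 4.38
ee_pos: [60.0, 301.0, 269.7]
ee_rot: [0.095, 0.723, 0.684, -0.035]
force: [-0.9, -0.1, -0.0]
grip_width: 1.003
finger_force: 0.0
t 4.38 j [-1.09  0.02 -0.51  2.18  0.09  1.13 -1.7 ] tcp [ 60.  301.  269.7] F [-0.9 -0.1 -0. ] grip 1.003 0.0
tilt to rack x 10.3 deg, to rack y 5.4; tooly.racky 0.996 tooly.z 0.089; tooly.rackx -0.025
time: 5.0
ee_pos: [50.3, 137.0, 288.0]
ee_rot: [0.118, 0.717, 0.684, -0.068]
force: [0.4, -0.2, 0.8]
grip_width: 1.002
finger_force: 0.0
t 5.0 j [-0.71 -0.37 -0.68  2.39 -0.11  1.29 -1.33] tcp [ 50.3 137.  288. ] F [ 0.4 -0.2  0.8] grip 1.002 0.0
tilt to rack x 14.9 deg, to rack y 4.9; tooly.racky 0.996 tooly.z 0.076; tooly.rackx -0.035
```

The inward gain is small and too near the base. From the geometry (L1≈504, L2≈448), pushing up or out at azimuth ≈ -94° runs into the j6 limit and tilts the tool towards -y, in clear air. Next I plan a high path there, checking for furniture on that side.

Run:
```python
from st import *
o,M,p=st()
w=np.array(o['ee_pos'])
for t in [(80,300,560),(330,160,740),(330,-150,800),(60,-370,840)]:
    print(t,(M.T@(np.array(t)-w)/10).round(1)); w=np.array(t)
c=cam('side')
print('proj high pts',proj(c,[(0,-400,900),(60,-370,840)]).round())
q=rot(c['attitude']);
for u,v in [(400,190),(430,190),(415,125),(340,195),(400,205)]:
    for z in (0,200):
        d=q.apply([(u-c['cx'])/c['fx'],-(v-c['cy'])/c['fy'],-1]);print(u,v,z,(np.array(c['origin'])+d*(z-c['origin'][2])/d[2]).round())
```

```text
t 5.0 j [-0.71 -0.37 -0.68  2.39 -0.11  1.29 -1.33] tcp [ 50.3 137.  288. ] F [ 0.4 -0.2  0.8] grip 1.002 0.0
tilt to rack x 14.9 deg, to rack y 4.9; tooly.racky 0.996 tooly.z 0.076; tooly.rackx -0.035
(80, 300, 560) [  8.9   4.4 -30.3]
(330, 160, 740) [-16.8  26.8 -12.1]
(330, -150, 800) [-31.4   1.6   2.3]
(60, -370, 840) [-23.8 -25.8   0.2]
proj high pts [[ 503. -145.]
 [ 474. -117.]]
400 190 0 [ 117. -413.    0.]
400 190 200 [164.  47. 200.]
430 190 0 [  22. -437.    0.]
430 190 200 [ 98.  30. 200.]
415 125 0 [   18. -1166.     0.]
415 125 200 [  95. -477.  200.]
340 195 0 [ 304. -327.    0.]
340 195 200 [294. 107. 200.]
400 205 0 [ 122. -300.    0.]
400 205 200 [168. 126. 200.]
```

```bash
python3 -m inch '[[[1.5,0.8,-6],0,100],[[3,1.6,-12],0,100],[[5,2.4,-18],0,100],[[7,3.4,-24],0,100],[[9,4.4,-30],0,100]]' | sed -n 2,4p
python3 -m inch '[[[-3,5,-2.5],0,100],[[-6,10,-5],0,100],[[-9,15,-7],0,100],[[-13,21,-10],0,100],[[-17,27,-12],0,100]]'| sed -n 2,4p
python3 -m inch '[[[-6,0,0.5],0,100],[[-12,0.5,1],0,100],[[-18,1,1.5],0,100],[[-24,1.5,2],0,100],[[-30,1.5,2],0,100]]'| sed -n 2,4p; python3 st.py
```

```text
ee_pos: [80.8, 298.7, 555.5]
ee_rot: [0.118, 0.719, 0.682, -0.067]
force: [-0.5, 1.0, 0.6]
ee_pos: [184.8, 240.7, 612.3]
ee_rot: [0.108, 0.719, 0.685, -0.057]
force: [-0.3, -1.0, 0.0]
ee_pos: [235.0, 27.1, 626.1]
ee_rot: [0.105, 0.724, 0.679, -0.064]
force: [-0.5, -1.0, 0.8]
t 6.92 j [-0.25 -0.37 -0.21  1.65  0.17  1.91 -0.45] tcp [235.   27.1 626.1] F [-0.5 -1.   0.8] grip 1.002 0.0
tilt to rack x 13.6 deg, to rack y 4.0; tooly.racky 0.998 tooly.z 0.065; tooly.rackx -0.017
```

```bash
python3 -m inch '[[[-6,0,0],0,100],[[-12,0,0],0,100],[[-18,-1,0],0,100],[[-24,-2,0],0,100],[[-30,-4,0],0,100]]' | sed -n 2,4p
python3 -m inch '[[[-5,-3,0],0,100],[[-10,-6,0],0,100],[[-15,-9,0],0,100],[[-20,-12,0],0,100],[[-20,-15,0],0,100]]'| sed -n 2,4p; python3 st.py
```

```text
ee_pos: [207.8, -197.3, 680.0]
ee_rot: [0.103, 0.716, 0.687, -0.063]
force: [1.1, -0.3, 0.9]
ee_pos: [46.0, -387.3, 716.5]
ee_rot: [0.102, 0.719, 0.685, -0.064]
force: [-0.4, -0.4, -0.3]
t 8.18 j [ 0.65 -0.26  0.44  1.34  0.18  1.81  1.11] tcp [  46.  -387.3  716.5] F [-0.4 -0.4 -0.3] grip 0.999 0.0
tilt to rack x 13.3 deg, to rack y 3.8; tooly.racky 0.998 tooly.z 0.060; tooly.rackx -0.031
```

```bash
python3 -m inch '[[[0,-1,-6],0,100],[[0,-2,-12],0,100],[[0,-3,-18],0,100],[[0,-4,-24],0,100],[[0,-5,-30],0,100]]' | sed -n 2,4p;python3 st.py
python3 -m inch '[[[0,0,-6],0,100],[[0,0,-12],0,100],[[0,0,-18],0,100],[[0,0,-18],0,100]]' | sed -n 2,4p;python3 st.py
```

```text
ee_pos: [22.0, -357.4, 789.5]
ee_rot: [0.121, 0.716, 0.683, -0.078]
force: [-0.4, 0.3, -0.4]
t 8.8 j [ 1.7  -0.19 -0.21  1.14 -0.07  1.9   1.41] tcp [  22.  -357.4  789.5] F [-0.4  0.3 -0.4] grip 1.0 0.0
tilt to rack x 16.1 deg, to rack y 4.4; tooly.racky 0.997 tooly.z 0.067; tooly.rackx -0.034
ee_pos: [27.8, -363.0, 818.5]
ee_rot: [0.144, 0.712, 0.681, -0.097]
force: [0.7, -0.0, 0.3]
t 9.3 j [ 1.43 -0.19 -0.04  1.07 -0.    1.91  1.34] tcp [  27.8 -363.   818.5] F [ 0.7 -0.   0.3] grip 0.999 0.0
tilt to rack x 19.4 deg, to rack y 5.0; tooly.racky 0.997 tooly.z 0.073; tooly.rackx -0.040
```

```bash
for i in 1 2 3; do python3 -m inch '[[[0,-2,-6],0,100],[[0,-4,-12],0,100],[[0,-6,-18],0,100],[[0,-6,-24],0,100],[[0,-6,-30],0,100]]' | sed -n 2,2p;python3 st.py; done
```

```text
ee_pos: [-34.7, -367.7, 844.5]
t 9.93 j [ 1.34 -0.2   0.17  1.02 -0.01  1.91  1.44] tcp [ -34.7 -367.7  844.5] F [-1.3 -0.2  0.5] grip 0.998 0.0
tilt to rack x 23.0 deg, to rack y 5.6; tooly.racky 0.996 tooly.z 0.088; tooly.rackx -0.020
ee_pos: [-93.3, -331.5, 885.6]
t 10.55 j [ 1.97 -0.21 -0.03  0.96 -0.24  1.91  1.72] tcp [ -93.3 -331.5  885.6] F [0.5 0.9 0.8] grip 1.0 0.0
tilt to rack x 29.7 deg, to rack y 5.4; tooly.racky 0.996 tooly.z 0.089; tooly.rackx -0.010
ee_pos: [-157.2, -327.3, 896.0]
t 11.18 j [ 1.56 -0.21  0.36  0.92 -0.14  1.91  1.76] tcp [-157.2 -327.3  896. ] F [0.4 0.3 0.1] grip 1.001 0.0
tilt to rack x 31.5 deg, to rack y 4.2; tooly.racky 0.998 tooly.z 0.068; tooly.rackx -0.009
```

```bash
for i in 1 2; do python3 -m inch '[[[-1,-1,-6],0,100],[[-2,-2,-12],0,100],[[-3,-2,-18],0,100],[[-4,-2,-24],0,100],[[-5,-2,-30],0,100]]' | sed -n 2,2p;python3 st.py; done
```

```text
ee_pos: [-174.4, -325.0, 922.5]
t 11.8 j [ 1.68 -0.18  0.37  0.85 -0.24  1.91  1.84] tcp [-174.4 -325.   922.5] F [-1.   1.   0.4] grip 1.0 0.0
tilt to rack x 35.2 deg, to rack y 4.0; tooly.racky 0.998 tooly.z 0.061; tooly.rackx -0.013
ee_pos: [-285.9, -362.1, 934.8]
t 12.43 j [ 1.38  0.    1.18  0.73 -0.6   1.91  2.08] tcp [-285.9 -362.1  934.8] F [-0.9 -0.2 -0.4] grip 1.002 0.0
tilt to rack x 40.0 deg, to rack y 2.9; tooly.racky 0.997 tooly.z 0.071; tooly.rackx 0.025
```

Tilt is 40°. Now back over to the front of the rack.

Run:
```python
from st import *
o,M,p=st()
w=np.array(o['ee_pos'])
for t in [(-20,-300,820),(250,-120,700),(440,60,560)]:
    print(t,(M.T@(np.array(t)-w)/10).round(1)); w=np.array(t)
c=cam('side')
q=rot(c['attitude']);
for u,v in [(295,303),(265,300),(325,300),(375,280),(290,232)]:
    for z in (0,130):
        d=q.apply([(u-c['cx'])/c['fx'],-(v-c['cy'])/c['fy'],-1]);print(u,v,z,(np.array(c['origin'])+d*(z-c['origin'][2])/d[2]).round())
```

```text
t 12.43 j [ 1.38  0.    1.18  0.73 -0.6   1.91  2.08] tcp [-285.9 -362.1  934.8] F [-0.9 -0.2 -0.4] grip 1.002 0.0
tilt to rack x 40.0 deg, to rack y 2.9; tooly.racky 0.997 tooly.z 0.071; tooly.rackx 0.025
(-20, -300, 820) [15.3 25.   4.6]
(250, -120, 700) [24.6 24.2 -2.6]
(440, 60, 560) [24.9 16.1 -1. ]
295 303 0 [363. 244.   0.]
295 303 130 [346. 413. 130.]
265 300 0 [428. 249.   0.]
265 300 130 [397. 417. 130.]
325 300 0 [302. 219.   0.]
325 300 130 [296. 393. 130.]
375 280 0 [196. 117.   0.]
375 280 130 [211. 312. 130.]
290 232 0 [420. -56.   0.]
290 232 130 [391. 172. 130.]
```

```bash
python3 -m inch '[[[3,5,1],0,100],[[6,10,2],0,100],[[9,15,3],0,100],[[12,20,4],0,100],[[15,25,5],0,100]]' | sed -n 2,3p
python3 -m inch '[[[5,5,-0.5],0,100],[[10,10,-1],0,100],[[15,15,-1.5],0,100],[[20,20,-2],0,100],[[25,24,-3],0,100]]' | sed -n 2,3p; python3 st.py
python3 -m inch '[[[5,3,0],0,100],[[10,6,0],0,100],[[15,9,-0.5],0,100],[[20,12,-1],0,100],[[25,16,-1],0,100]]' | sed -n 2,3p
python3 -c "
from st import *
to((455,60,480))"
```

```text
ee_pos: [-139.0, -318.5, 875.7]
ee_rot: [0.258, 0.699, 0.626, -0.23]
ee_pos: [6.8, -311.6, 881.9]
ee_rot: [0.293, 0.599, 0.725, -0.172]
t 13.72 j [ 2.44 -0.37 -0.22  1.15 -0.68  1.85  2.05] tcp [   6.8 -311.6  881.9] F [-2.9  1.7 -0.6] grip 1.001 0.0
tilt to rack x 37.2 deg, to rack y 18.8; tooly.racky 0.951 tooly.z 0.101; tooly.rackx -0.294
ee_pos: [29.5, -267.2, 906.6]
ee_rot: [0.283, 0.598, 0.734, -0.153]
t 14.35 j [ 2.05 -0.37 -0.11  1.05 -0.5   1.91  1.84] tcp [  29.5 -267.2  906.6] F [ 0.3 -1.1 -0.1] grip 1.001 0.0
tilt to rack x 34.5 deg, to rack y 19.0; tooly.racky 0.945 tooly.z 0.114; tooly.rackx -0.306
shift cm [46.19 43.93 25.25]
```

Passing too near the base axis changed the tilt: it is now 19° towards rack y. I'll push on the -x side to undo that, then return on a wider, lower arc.

```bash
python3 -m inch '[[[0,-6,0],0,100],[[0,-12,0],0,100],[[0,-18,0],0,100],[[0,-24,0],0,100],[[0,-30,0],0,100]]' | sed -n 2,2p; python3 st.py
python3 -m inch '[[[0,-4,-4],0,100],[[0,-8,-8],0,100],[[0,-12,-12],0,100],[[0,-16,-16],0,100],[[0,-20,-20],0,100]]' | sed -n 2,2p; python3 st.py
```

```text
ee_pos: [-203.1, -320.3, 882.4]
t 14.97 j [ 1.33 -0.23  0.81  0.96 -0.39  1.91  2.14] tcp [-203.1 -320.3  882.4] F [0.9 1.3 1.4] grip 0.998 0.0
tilt to rack x 34.9 deg, to rack y 19.1; tooly.racky 0.945 tooly.z 0.112; tooly.rackx -0.307
ee_pos: [-330.8, -304.5, 877.7]
t 15.6 j [ 0.76 -0.37  1.26  0.84 -0.16  1.91  2.19] tcp [-330.8 -304.5  877.7] F [-31.6   7.6  -9.7] grip 1.0 0.0
tilt to rack x 38.8 deg, to rack y 17.9; tooly.racky 0.955 tooly.z 0.079; tooly.rackx -0.285
```

```bash
python3 - <<'E'
from st import *
o,M,p=st(); w=np.array(o['ee_pos'])
for t in [(-200,-400,820),(0,-470,680),(250,-400,640),(400,-180,620),(430,20,560)]:
    print(t,(M.T@(np.array(t)-w)/10).round(1)); w=np.array(t)
E
python3 -m inch '[[[0,0,0],0,100]]' | sed -n 2,4p
```

```text
t 15.6 j [ 0.76 -0.37  1.26  0.84 -0.16  1.91  2.19] tcp [-330.8 -304.5  877.7] F [-31.6   7.6  -9.7] grip 1.0 0.0
tilt to rack x 38.8 deg, to rack y 17.9; tooly.racky 0.955 tooly.z 0.079; tooly.rackx -0.285
(-200, -400, 820) [-4.9 10.2 12.9]
(0, -470, 680) [ 1.6 16.9 18.9]
(250, -400, 640) [ 5.  25.5  3.6]
(400, -180, 620) [16.1 19.2 -9.2]
(430, 20, 560) [18.6  6.8 -7.3]
ee_pos: [-329.2, -305.3, 878.1]
ee_rot: [0.294, 0.597, 0.723, -0.188]
force: [0.4, 0.3, 0.3]
```

Free of contact: the force was dynamic. I take the wide arc now.

```bash
python3 -m inch '[[[-1.5,3,4],0,100],[[-3,6,8],0,100],[[-5,10,13],0,100],[[-5,10,13],0,100]]' | sed -n 2,2p; python3 st.py
python3 -m inch '[[[0.3,4,4.5],0,100],[[0.6,8,9],0,100],[[1.2,12,14],0,100],[[1.6,17,19],0,100],[[1.6,17,19],0,100]]' | sed -n 2,2p; python3 st.py
python3 -m inch '[[[1,5,0.7],0,100],[[2,10,1.4],0,100],[[3,15,2.1],0,100],[[4,20,2.8],0,100],[[5,25.5,3.6],0,100]]' | sed -n 2,2p; python3 st.py
```

```text
ee_pos: [-195.9, -403.9, 817.4]
t 16.23 j [ 1.17 -0.31  0.73  1.22 -0.22  1.59  2.07] tcp [-195.9 -403.9  817.4] F [-0.3  0.4 -0.9] grip 0.996 0.0
tilt to rack x 38.3 deg, to rack y 18.0; tooly.racky 0.953 tooly.z 0.080; tooly.rackx -0.291
ee_pos: [3.8, -471.0, 677.3]
t 16.85 j [ 1.42 -0.35  0.13  1.68 -0.17  1.13  1.77] tcp [   3.8 -471.   677.3] F [-1.4  0.   0.7] grip 1.002 0.0
tilt to rack x 38.5 deg, to rack y 18.0; tooly.racky 0.954 tooly.z 0.079; tooly.rackx -0.289
ee_pos: [253.6, -399.3, 642.7]
t 17.48 j [ 1.15 -0.35 -0.31  1.76  0.2   1.06  0.97] tcp [ 253.6 -399.3  642.7] F [-0.   0.1 -0.1] grip 1.003 0.0
tilt to rack x 38.9 deg, to rack y 18.4; tooly.racky 0.953 tooly.z 0.082; tooly.rackx -0.291
```

```bash
python3 -m inch '[[[4,5,-2],0,100],[[8,9,-4],0,100],[[12,14,-7],0,100],[[16,19,-9],0,100],[[16,19,-9],0,100]]' | sed -n 2,2p; python3 st.py
python3 -m inch '[[[4,1.5,-1.5],0,100],[[9,3,-3],0,100],[[14,5,-5],0,100],[[18.5,7,-7],0,100],[[18.5,7,-7],0,100]]' | sed -n 2,2p
python3 - <<'E'
from st import *
o,M,p=st(); w=np.array(o['ee_pos'])
for t in [(300,60,450),(100,60,400)]:
    print(t,(M.T@(np.array(t)-w)/10).round(1)); w=np.array(t)
E
```

```text
ee_pos: [400.8, -181.0, 621.7]
t 18.1 j [ 0.92 -0.28 -0.8   1.7   0.45  1.35  0.26] tcp [ 400.8 -181.   621.7] F [-0.4 -1.9  0.7] grip 0.997 0.0
tilt to rack x 38.9 deg, to rack y 18.3; tooly.racky 0.954 tooly.z 0.082; tooly.rackx -0.289
ee_pos: [433.3, 14.6, 558.6]
t 18.73 j [ 0.62  0.03 -1.25  1.66  0.71  1.7  -0.44] tcp [433.3  14.6 558.6] F [ 1.  -0.4 -1. ] grip 0.998 0.0
tilt to rack x 38.8 deg, to rack y 18.0; tooly.racky 0.955 tooly.z 0.081; tooly.rackx -0.285
(300, 60, 450) [ 12.  -12.9   2.7]
(100, 60, 400) [  5.5 -19.9  -0.2]
```

```bash
python3 -m inch '[[[2,-4,1],0,100],[[4,-8,2],0,100],[[6,-12,3],0,100],[[7,-17,3],0,100],[[7,-22,3],0,100]]' | sed -n 2,2p; python3 st.py
python3 -m inch '[[[0,-6,0],0,100],[[0,-10,0],0,100],[[0,-14,0],0,100]]' | sed -n 2,2p; python3 st.py
```

```text
ee_pos: [264.2, 12.2, 482.2]
t 19.35 j [ 0.14 -0.37 -0.79  2.06  0.42  1.56 -0.46] tcp [264.2  12.2 482.2] F [ 0.2 -0.2  1.5] grip 1.0 0.0
tilt to rack x 38.6 deg, to rack y 18.2; tooly.racky 0.955 tooly.z 0.091; tooly.rackx -0.281
ee_pos: [212.6, 15.4, 477.5]
t 19.73 j [-0.49 -0.37 -0.44  2.12  0.42  1.74 -0.72] tcp [212.6  15.4 477.5] F [ 0.2 -0.4 -0.2] grip 1.001 0.0
tilt to rack x 37.4 deg, to rack y 17.7; tooly.racky 0.958 tooly.z 0.101; tooly.rackx -0.267
```

```bash
python3 -m inch '[[[6,0,4],0,100],[[8,-4,4],0,100],[[8,-10,4],0,100],[[8,-14,4],0,100]]' | sed -n 2,2p; python3 st.py
python3 -m inch '[[[0,-6,0],0,100],[[0,-10,0],0,100],[[0,-14,0],0,100]]' | sed -n 2,2p; python3 st.py
```

```text
ee_pos: [95.4, 30.8, 383.0]
t 20.23 j [-0.92 -0.37 -0.51  2.34  0.16  1.74 -1.2 ] tcp [ 95.4  30.8 383. ] F [ 0.5 -0.6  1.2] grip 1.001 0.0
tilt to rack x 37.1 deg, to rack y 17.5; tooly.racky 0.959 tooly.z 0.100; tooly.rackx -0.266
ee_pos: [3.6, 21.0, 371.3]
t 20.6 j [-1.55 -0.36 -0.35  2.37 -0.1   1.79 -1.67] tcp [  3.6  21.  371.3] F [-0.6  1.3 -0.1] grip 0.997 0.0
tilt to rack x 36.3 deg, to rack y 16.8; tooly.racky 0.960 tooly.z 0.097; tooly.rackx -0.262
```

Too close to the axis, so I back out. The wrist, not the TCP, has to sit at azimuth 0, so I push inward again with TCP y ≈ -170.

```bash
python3 -m inch '[[[0,6,-2],0,100],[[0,12,-4],0,100],[[0,18,-6],0,100],[[-3,24,-6],0,100],[[-8,28,-6],0,100]]' | sed -n 2,2p; 
python3 -m inch '[[[-5,0,0],0,100],[[-10,0,0],0,100],[[-15,0,0],0,100],[[-15,0,0],0,100]]' | sed -n 2,2p
python3 - <<'E'
from st import *
o,M,p=st(); w=np.array(o['ee_pos'])
for t in [(270,-170,420),(120,-170,420)]:
    print(t,(M.T@(np.array(t)-w)/10).round(1)); w=np.array(t)
E
```

```text
ee_pos: [270.9, 50.7, 491.7]
ee_pos: [284.5, -49.6, 571.4]
t 21.73 j [-0.6  -0.37 -0.09  1.92  0.6   1.81 -0.44] tcp [284.5 -49.6 571.4] F [-0.6  0.3 -0.1] grip 1.0 0.0
tilt to rack x 35.8 deg, to rack y 16.6; tooly.racky 0.961 tooly.z 0.101; tooly.rackx -0.257
(270, -170, 420) [-0.2 -5.2 18.7]
(120, -170, 420) [  1.3 -14.7  -2.9]
```

```bash
python3 -m inch '[[[0,-1,6],0,100],[[0,-3,12],0,100],[[0,-5,18],0,100],[[0,-5,18],0,100]]' | sed -n 2,2p; python3 st.py
python3 -m inch '[[[0,-5,0],0,100],[[0,-10,-1],0,100],[[1,-15,-2],0,100],[[1,-15,-2],0,100]]' | sed -n 2,2p; python3 st.py
```

```text
ee_pos: [287.3, -161.0, 427.6]
t 22.23 j [-0.15 -0.37 -0.13  2.25  0.64  1.34 -0.32] tcp [ 287.3 -161.   427.6] F [-0.4 -1.1  1.1] grip 0.998 0.0
tilt to rack x 37.1 deg, to rack y 13.9; tooly.racky 0.973 tooly.z 0.073; tooly.rackx -0.220
ee_pos: [219.4, -170.3, 331.1]
t 22.73 j [ 0.05 -0.37 -0.1   2.39  0.46  1.18 -0.06] tcp [ 219.4 -170.3  331.1] F [-1.  -0.1 -0.5] grip 1.0 0.0
tilt to rack x 26.3 deg, to rack y 2.5; tooly.racky 0.970 tooly.z -0.073; tooly.rackx -0.232
```

Now the tilt is 26.3° towards rack x and 2.5° towards rack y, which is usable. I fix the yaw, move to the front of the rack and look with the wrist camera.

```bash
python3 -m inch '[[[0,0,-4],0,100],[[0,4,-8],0.12,100],[[0,8,-10],0.24,100],[[0,8,-10],0.24,100]]' | sed -n 2,2p
python3 - <<'E'
from st import *
o,M,p=st(); w=np.array(o['ee_pos'])
for t in [(330,0,430),(460,40,380)]:
    print(t,(M.T@(np.array(t)-w)/10).round(1)); w=np.array(t)
E
```

```text
ee_pos: [300.2, -111.5, 415.9]
t 23.23 j [ 0.18 -0.25 -0.35  2.11  0.38  1.36 -0.31] tcp [ 300.2 -111.5  415.9] F [-1.2  0.2 -1.3] grip 0.999 0.0
tilt to rack x 26.4 deg, to rack y 2.7; tooly.racky 0.999 tooly.z 0.036; tooly.rackx -0.022
(330, 0, 430) [ 9.5  2.5 -6.2]
(460, 40, 380) [ 6.6 12.6  2.8]
```

```bash
python3 -m inch '[[[5,1.5,-3],0,100],[[9.5,3,-6],0,100],[[12,9,-5],0,100],[[16,15,-4],0,100],[[16,15,-4],0,100]]' | sed -n 2,2p
python3 - <<'E'
from st import *
o,M,p=st()
c=cam('wrist','w1.png');print({k:v for k,v in c.items() if k!='pixels'})
for l in ("paddle_low","paddle_mid","paddle_top","case_rack"):
    print(l,[(round(d['confidence'],2),(np.array(d['bbox'])*[512,384,512,384]).round(1).tolist()) for d in finder.search_frame(l,'wrist')][:3])
print('pred paddles',proj(c,W(p,[(-62,0,b+40) for b in(12,137,262)])).round())
im=cv2.imread('pics/w1.png')
for b in (12,137,262):
  for Q in ([(-48,66,b),(-48,-66,b),(48,-66,b),(48,66,b)],[(-74,17,b+45.5),(-74,-17,b+45.5),(-36,-17,b+45.5),(-36,17,b+45.5)]):
    cv2.polylines(im,[(proj(c,W(p,Q))).astype(int)],True,(0,255,0),1)
cv2.imwrite('pics/w1o.png',cv2.resize(im,(800,600)))
E
```

```text
ee_pos: [457.7, 41.2, 380.9]
t 23.85 j [ 0.04  0.21 -0.6   1.78  0.51  1.47 -0.75] tcp [457.7  41.2 380.9] F [-0.8 -0.4 -0.3] grip 1.003 0.0
tilt to rack x 26.5 deg, to rack y 2.2; tooly.racky 0.999 tooly.z 0.027; tooly.rackx -0.022
{'fx': 299.86524818426034, 'fy': 299.86524818426034, 'cx': 260.1986208499817, 'cy': 193.5254884847839, 'origin': array([462.45931105, 176.72742767, 477.27485248]), 'attitude': array([ 0.92586416, -0.37678018, -0.00288418, -0.02835381])}
paddle_low [(0.84, [259.8, 163.7, 58.2, 44.2])]
paddle_mid [(0.56, [264.5, 221.8, 72.6, 58.9])]
paddle_top [(0.97, [266.8, 284.5, 86.5, 23.5])]
case_rack [(0.65, [269.1, 220.1, 107.9, 168.6]), (0.55, [267.9, 284.4, 88.8, 26.7])]
pred paddles [[261. 150.]
 [264. 201.]
 [268. 280.]]
```

View pics/w1o.png

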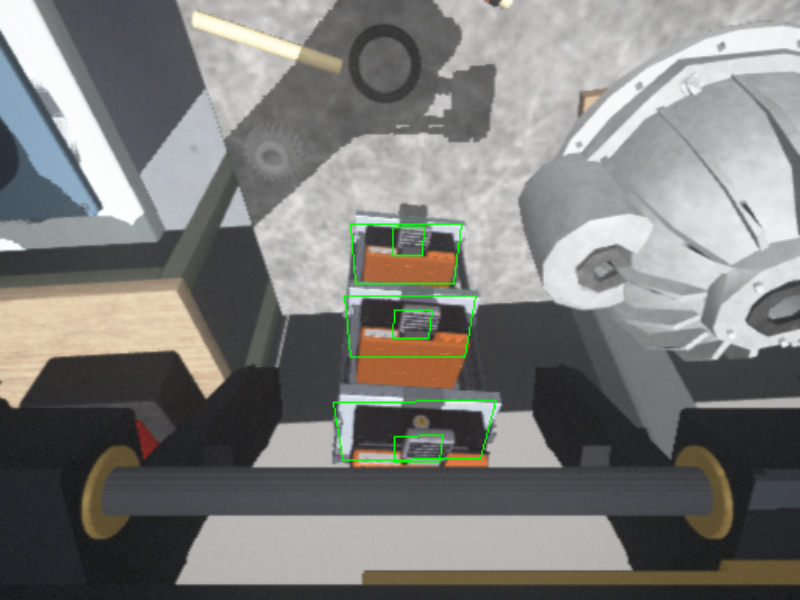

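The wrist view shows all three paddles, at about (413,238), (420,320) and (428,443). The predictions are within 5–10 px, with the real rack slightly to the right and nearer. A zoom will let me refit.

```bash
python3 -c "
import cv2
a=cv2.imread('pics/w1.png')[125:300,205:330];cv2.imwrite('pics/w1c.png',cv2.resize(a,None,fx=3.4,fy=3.4,interpolation=cv2.INTER_CUBIC))"
```

```text
(no output)
```

View pics/w1c.png

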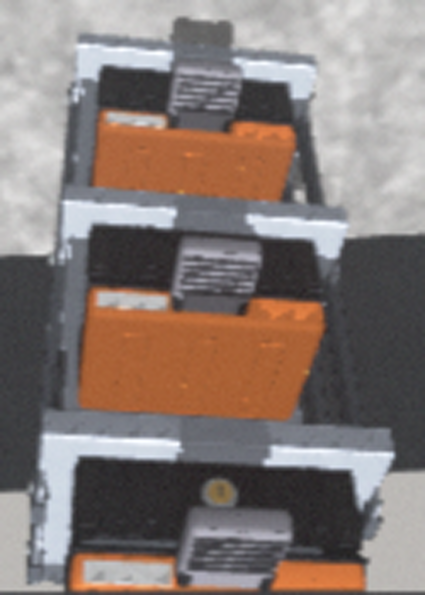

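Run:
```python
from st import *
c=cam('wrist')
pts=[];px=[]
for b,(a1,a2,b1,b2) in zip((12,137,262),[((77,48),(313,67),(78,35),(315,53)),((62,212),(343,223),(65,188),(345,207)),((43,433),(393,455),(48,410),(390,430))]):
    pts+=[(-48,-66,b),(-48,66,b),(-48,-66,b-12),(-48,66,b-12)];px+=[a1,a2,b1,b2]
px=np.array(px)/3.4+[205,125]
f=lambda p:(proj(c,W(p,pts)+np.array([0,0,p[3] if len(p)>3 else 0]))-px).ravel()
for x0 in ([455,-190,-1.64],[455,-190,-1.64,0]):
    r=least_squares(f,x0,x_scale=[1,1,.01,1][:len(x0)],loss='soft_l1');print(r.x,np.sqrt((f(r.x)**2).mean()),f(r.x).reshape(-1,2).round(1).tolist())
    if len(x0)==3: P=r.x
ctr=np.array([(206,92),(218,270),(238,556)])/3.4+[205,125]
print('paddle top faces seen',ctr.round(1).tolist(),'pred',proj(c,W(P,[(-62,0,b+45.5) for b in (12,137,262)])).round(1).tolist())
cs=cam('side');print('side resid',(proj(cs,W(P,[(-48,66,262),(-48,66,137),(-48,66,12),(48,-66,262)]))-(np.array([(70,147),(63,337),(63,513),(320,125)])/4.4+[245,92])).round(1).tolist())
np.save('rack.npy',P)
for b in (12,137,262): print('paddle',W(P,[(-62,0,b+40)]).round(1))
```

```text
[ 455.48355873 -194.65782768   -1.74116007] 0.8317604928251269 [[-0.2, 0.4], [0.3, 0.6], [-0.2, 0.6], [-1.1, 1.1], [0.6, -2.0], [0.9, 0.3], [0.1, -0.1], [-0.7, -0.1], [0.7, 0.6], [0.0, -1.5], [-0.1, -0.5], [-0.7, -1.8]]
[ 455.36211466 -191.96924069   -1.74484784    2.95497681] 0.7311947312183946 [[-0.4, 0.0], [0.5, 0.5], [-0.4, 0.2], [-0.9, 0.9], [0.3, -2.1], [1.3, 0.5], [-0.2, -0.2], [-0.4, 0.0], [0.3, 1.3], [0.6, -0.6], [-0.5, 0.1], [-0.1, -1.1]]
paddle top faces seen [[265.6, 152.1], [269.1, 204.4], [275.0, 288.5]] pred [[264.9, 150.9], [268.7, 202.8], [274.5, 282.0]]
side resid [[-0.5, -1.4], [0.2, -1.5], [-0.6, -1.6], [-0.2, 0.4]]
paddle [[ 466.  -133.6   52. ]]
paddle [[ 466.  -133.6  177. ]]
paddle [[ 466.  -133.6  302. ]]
```

```bash
cat >> st.py <<'E'
def grasp(b,back,out=4,eng=12,dz=0):
    # TCP target so that paddle point (shifted `out` mm outward, dz up) lies eng mm behind the TCP on the tool axis, backed off by `back`
    o=telemetry.get_obs();M=rot(o['ee_rot']).as_matrix();p=np.load('rack.npy')
    t=W(p,[(-62-out,0,b+40+dz)])[0]+(eng-back)*M[:,2]; print('target',t.round(1)); to(t)
E
python3 -m inch '[[[0,0,0],0.08,70],[[0,0,0],0.08,70]]' | sed -n 2,2p; python3 -c "
from st import *
grasp(12,110)"
```

```text
ee_pos: [455.8, 41.8, 384.0]
target [465.9 -85.7 139.6]
t 24.45 j [ 0.03  0.2  -0.59  1.78  0.51  1.47 -0.83] tcp [455.8  41.8 384. ] F [-0.2 -0.1  0.2] grip 0.796 0.0
tilt to rack x 26.2 deg, to rack y 5.3; tooly.racky 0.996 tooly.z 0.069; tooly.rackx -0.050
shift cm [-0.35  0.85 27.57]
```

```bash
python3 -m inch '[[[-0.1,0.2,6],0,70],[[-0.2,0.4,12],0,70],[[-0.3,0.6,18],0,70],[[-0.3,0.9,24],0,70],[[-0.3,0.9,27.5],0,70]]' | sed -n 2,4p
python3 -m inch '[[[0,0,0],0,70]]' | sed -n 2,4p
python3 - <<'E'
from st import *
grasp(12,0)
c=cam('wrist','w2.png')
p=np.load('rack.npy');print(proj(c,W(p,[(-62,0,52),(-62,17,52),(-62,-17,52)])).round(),[(round(d['confidence'],2),(np.array(d['bbox'])*[512,384,512,384]).round(1).tolist()) for d in finder.search_frame('paddle_low','wrist')][:3])
cv2.imwrite('pics/w2b.png',cv2.resize(cv2.imread('pics/w2.png'),(640,480)))
E
```

```text
ee_pos: [465.3, -86.5, 137.5]
ee_rot: [0.175, 0.733, 0.64, -0.15]
force: [0.9, -0.7, 0.7]
ee_pos: [464.8, -86.0, 138.0]
ee_rot: [0.174, 0.733, 0.64, -0.151]
force: [0.3, 0.3, 0.7]
target [ 466.7 -135.    41.3]
t 25.2 j [ 0.13  0.49 -0.43  2.09  0.83  0.95 -1.03] tcp [464.8 -86.  138. ] F [0.3 0.3 0.7] grip 0.698 0.0
tilt to rack x 26.3 deg, to rack y 5.0; tooly.racky 0.997 tooly.z 0.063; tooly.rackx -0.049
shift cm [-0.02  0.17 10.85]
[[261. 198.]
 [281. 198.]
 [242. 198.]] [(0.67, [258.9, 225.4, 114.8, 86.9])]
```

View pics/w2b.png

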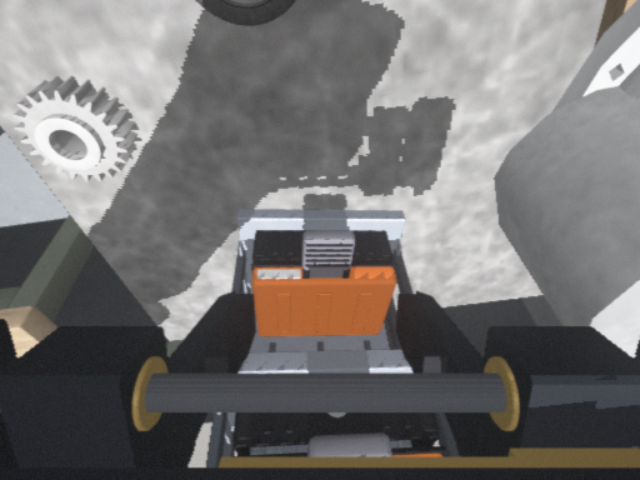

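The wrist view puts the low paddle at (328,250), equal to (262,200) full scale. The prediction is (261,198), and the open fingers straddle it. Advancing.

```bash
python3 -m inch '[[[0,0.1,4],0,70],[[0,0.2,7],0,70],[[0,0.2,9.5],0,70],[[0,0.2,10.8],0,70],[[0,0.2,10.8],0,70]]' 40; 
python3 -m inch '[[[0,0,0],0,10],[[0,0,0],0,0],[[0,0,0],0,0],[[0,0,0],0,0],[[0,0,0],0,0]]' 50; python3 st.py
```

```text
time: 25.92
ee_pos: [469.9, -132.7, 43.3]
ee_rot: [0.176, 0.733, 0.64, -0.148]
force: [0.3, 0.1, -0.7]
grip_width: 0.703
finger_force: 0.0
time: 26.55
ee_pos: [466.9, -132.3, 42.2]
ee_rot: [0.174, 0.734, 0.639, -0.149]
force: [-5.3, 3.3, 0.4]
grip_width: 0.378
finger_force: 49.9
t 26.55 j [ 0.13  0.67 -0.32  2.11  1.05  0.77 -1.18] tcp [ 466.9 -132.3   42.2] F [-5.3  3.3  0.4] grip 0.378 49.9
tilt to rack x 26.1 deg, to rack y 5.0; tooly.racky 0.997 tooly.z 0.064; tooly.rackx -0.048
```

Grasped: width 33 mm, grip 50 N. Now I tug up in small steps. World up in tool axes is about (-0.44, 0.06, -0.90).

```bash
python3 -m inch '[[[-0.13,0.02,-0.27],0,0],[[-0.22,0.03,-0.45],0,0],[[-0.22,0.03,-0.45],0,0]]' | sed -n 2,4p
python3 -m inch '[[[-0.13,0.02,-0.27],0,0],[[-0.13,0.02,-0.27],0,0]]' | sed -n 2,4p
python3 st.py
```

```text
ee_pos: [466.8, -132.7, 45.9]
ee_rot: [0.173, 0.734, 0.64, -0.149]
force: [-4.5, -1.7, -23.6]
ee_pos: [466.6, -132.9, 47.4]
ee_rot: [0.172, 0.734, 0.64, -0.149]
force: [0.7, -5.9, -43.9]
t 27.18 j [ 0.14  0.65 -0.32  2.11  1.04  0.78 -1.16] tcp [ 466.6 -132.9   47.4] F [  0.7  -5.9 -43.9] grip 0.379 50.9
tilt to rack x 26.0 deg, to rack y 4.9; tooly.racky 0.997 tooly.z 0.062; tooly.rackx -0.048
```

Held stiffly at 44 N, more than needed, so the low lid is caught. I'll relax, re-check gently, and use smaller steps from now on.

```bash
python3 -m inch '[[[0.26,-0.04,0.54],0,0],[[0.26,-0.04,0.54],0,0]]' | sed -n 2,4p
python3 -m inch '[[[-0.13,0.02,-0.27],0,0],[[-0.13,0.02,-0.27],0,0]]' | sed -n 2,4p
```

```text
ee_pos: [466.9, -132.6, 44.3]
ee_rot: [0.174, 0.733, 0.64, -0.15]
force: [-9.6, 3.6, -1.4]
ee_pos: [466.8, -132.8, 46.2]
ee_rot: [0.173, 0.734, 0.64, -0.149]
force: [-5.8, -0.6, -23.9]
```

```bash
python3 -m inch '[[[0.13,-0.02,0.27],0,0],[[0.13,-0.02,0.27],0,38],[[0.13,-0.02,0.27],0,55],[[0.13,-0.02,0.27],0,70],[[0.13,-0.02,0.27],0,70]]' | sed -n 2,5p
python3 -m inch '[[[0,0,-3],0,70],[[0,0,-7],0,70],[[0,0,-11],0,70],[[0,0,-11],0,70]]' | sed -n 2,4p
python3 -c "
from st import *
grasp(137,110)
grasp(137,0)"
```

```text
ee_pos: [471.1, -133.3, 45.7]
ee_rot: [0.177, 0.733, 0.64, -0.148]
force: [-0.1, -0.5, 0.8]
grip_width: 0.685
ee_pos: [471.2, -82.4, 145.8]
ee_rot: [0.177, 0.733, 0.64, -0.146]
force: [0.4, -0.5, 0.4]
target [465.3 -85.9 264.7]
t 28.8 j [ 0.13  0.48 -0.44  2.07  0.83  0.95 -1.02] tcp [471.2 -82.4 145.8] F [ 0.4 -0.5  0.4] grip 0.704 0.0
tilt to rack x 26.1 deg, to rack y 5.7; tooly.racky 0.996 tooly.z 0.074; tooly.rackx -0.052
shift cm [ -5.63   0.34 -10.49]
target [ 466.8 -135.   166.3]
t 28.8 j [ 0.13  0.48 -0.44  2.07  0.83  0.95 -1.02] tcp [471.2 -82.4 145.8] F [ 0.4 -0.5  0.4] grip 0.704 0.0
tilt to rack x 26.1 deg, to rack y 5.7; tooly.racky 0.996 tooly.z 0.074; tooly.rackx -0.052
shift cm [-5.63  0.34  0.51]
```

```bash
python3 -m inch '[[[-3,0.1,-5.5],0,70],[[-5.6,0.3,-10.5],0,70],[[-5.6,0.3,-10.5],0,70]]' | sed -n 2,4p
python3 -m inch '[[[0,0,4],0,70],[[0,0,7],0,70],[[0,0,9.5],0,70],[[0,0,10.9],0,70],[[0,0,10.9],0,70]]' | sed -n 2,4p
python3 -c "
from st import *
grasp(137,0)"
```

```text
ee_pos: [465.3, -87.6, 265.3]
ee_rot: [0.178, 0.734, 0.639, -0.146]
force: [-0.9, 0.2, -1.0]
ee_pos: [462.9, -136.2, 163.2]
ee_rot: [0.174, 0.733, 0.64, -0.15]
force: [-0.1, 1.6, 0.7]
target [ 466.7 -135.   166.3]
t 29.8 j [ 0.23  0.43 -0.42  2.09  0.82  0.93 -0.9 ] tcp [ 462.9 -136.2  163.2] F [-0.1  1.6  0.7] grip 0.701 0.0
tilt to rack x 26.2 deg, to rack y 5.1; tooly.racky 0.997 tooly.z 0.065; tooly.rackx -0.049
shift cm [ 0.02  0.39 -0.32]
```

```bash
python3 -m inch '[[[0,0.35,-0.2],0,70],[[0,0.35,-0.2],0,20],[[0,0.35,-0.2],0,0],[[0,0.35,-0.2],0,0],[[0,0.35,-0.2],0,0]]' 50 | sed -n 2,6p
python3 -m inch '[[[0,0,0],0,0],[[0,0,0],0,0]]'|sed -n 2,6p
python3 -m inch '[[[-0.09,0.01,-0.18],0,0],[[-0.09,0.01,-0.18],0,0]]' | sed -n 2,4p
```

```text
ee_pos: [466.5, -135.0, 166.3]
ee_rot: [0.175, 0.734, 0.639, -0.149]
force: [-2.9, 2.4, 1.0]
grip_width: 0.382
finger_force: 49.7
ee_pos: [466.5, -135.0, 166.2]
ee_rot: [0.175, 0.734, 0.64, -0.149]
force: [-3.8, 2.6, 0.5]
grip_width: 0.381
finger_force: 49.7
ee_pos: [466.5, -135.3, 168.2]
ee_rot: [0.175, 0.734, 0.639, -0.149]
force: [-5.5, 2.4, -1.1]
```

```bash
for i in 1 2; do
python3 -m inch '[[[-0.09,0.01,-0.18],0,0],[[-0.09,0.01,-0.18],0,0]]' | sed -n 2,4p; done
```

```text
ee_pos: [466.4, -135.6, 170.2]
ee_rot: [0.175, 0.734, 0.639, -0.149]
force: [-5.8, 0.9, -3.7]
ee_pos: [466.3, -135.9, 172.4]
ee_rot: [0.175, 0.734, 0.639, -0.149]
force: [-6.0, -0.7, -4.2]
```

```bash
for i in 1 2 3; do
python3 -m inch '[[[-0.09,0.01,-0.18],0,0],[[-0.09,0.01,-0.18],0,0]]' | sed -n '2p;4p'; done
```

```text
ee_pos: [466.3, -136.2, 174.5]
force: [-5.1, -1.9, -4.6]
ee_pos: [466.2, -136.7, 176.5]
force: [-5.0, -3.8, -4.2]
ee_pos: [466.1, -137.1, 178.5]
force: [-5.8, -4.6, -5.5]
```

The mid lid came up 12 mm at only 4–5 N, so its catch is open. Pressing it down now.

```bash
python3 -m inch '[[[0.22,-0.03,0.45],0,0],[[0.44,-0.06,0.9],0,0],[[0.48,-0.07,1.0],0,0],[[0.48,-0.07,1.0],0,0]]' | sed -n '2p;4p'
for i in 1 2; do
python3 -m inch '[[[0.07,-0.01,0.14],0,0],[[0.07,-0.01,0.14],0,0]]' | sed -n '2p;4p'; done
```

```text
ee_pos: [466.5, -135.2, 167.8]
force: [-5.9, 3.3, 1.1]
ee_pos: [466.6, -135.0, 166.3]
force: [-5.5, 4.8, 2.5]
ee_pos: [466.6, -134.9, 164.8]
force: [-7.3, 4.5, 4.2]
```

```bash
for i in 1 2 3; do
python3 -m inch '[[[0.05,-0.01,0.1],0,0],[[0.05,-0.01,0.1],0,0]]' | sed -n '2p;4p'; done
```

```text
ee_pos: [466.7, -134.8, 163.9]
force: [-7.4, 5.1, 5.6]
ee_pos: [466.7, -134.7, 162.8]
force: [-7.9, 6.5, 5.3]
ee_pos: [466.7, -134.7, 161.8]
force: [-7.4, 6.4, 6.9]
```

```bash
for i in 1 2 3; do
python3 -m inch '[[[0.05,-0.01,0.1],0,0],[[0.05,-0.01,0.1],0,0]]' | sed -n '2p;4p'; done
```

```text
ee_pos: [466.7, -134.6, 161.2]
force: [-9.5, 8.3, 13.2]
ee_pos: [466.8, -134.7, 161.0]
force: [-13.3, 9.5, 23.2]
ee_pos: [466.9, -134.7, 160.8]
force: [-16.9, 11.5, 31.4]
```

It is at the stop, so it should have snapped. Easing off and tugging again.

```bash
python3 -m inch '[[[-0.2,0.03,-0.4],0,0],[[-0.3,0.04,-0.6],0,0],[[-0.3,0.04,-0.6],0,0]]' | sed -n '2p;4p'
for i in 1 2 3; do
python3 -m inch '[[[-0.07,0.01,-0.14],0,0],[[-0.07,0.01,-0.14],0,0]]' | sed -n '2p;4p'; done
```

```text
ee_pos: [466.6, -134.9, 164.8]
force: [-6.5, 3.2, 1.6]
ee_pos: [466.5, -135.1, 166.1]
force: [-5.4, 3.0, 0.2]
ee_pos: [466.4, -135.3, 167.4]
force: [-6.0, 2.2, -2.8]
ee_pos: [466.4, -135.3, 168.2]
force: [-2.6, -1.1, -14.2]
```

```bash
python3 -m inch '[[[-0.02,0,-0.04],0,0],[[-0.02,0,-0.04],0,0],[[-0.02,0,-0.04],0,0]]' | sed -n '2p;4p'
python3 -m inch '[[[0.14,-0.02,0.28],0,0],[[0.14,-0.02,0.28],0,38],[[0.14,-0.02,0.28],0,55],[[0.14,-0.02,0.28],0,70],[[0.14,-0.02,0.28],0,70]]' | sed -n 2,5p
python3 -m inch '[[[0,0,-3],0,70],[[0,0,-7],0,70],[[0,0,-11],0,70],[[0,0,-11],0,70]]' | sed -n 2,4p
python3 -c "
from st import *
grasp(262,110)"
```

```text
ee_pos: [466.3, -135.4, 168.7]
force: [-1.2, -2.2, -24.9]
ee_pos: [468.5, -135.4, 167.6]
ee_rot: [0.177, 0.733, 0.64, -0.147]
force: [0.0, -0.5, -0.4]
grip_width: 0.688
ee_pos: [468.5, -84.6, 267.6]
ee_rot: [0.178, 0.733, 0.64, -0.146]
force: [-0.1, 0.3, -0.5]
target [465.3 -85.8 389.7]
t 37.3 j [ 0.2   0.27 -0.5   1.99  0.64  1.14 -0.77] tcp [468.5 -84.6 267.6] F [-0.1  0.3 -0.5] grip 0.696 0.0
tilt to rack x 26.1 deg, to rack y 5.7; tooly.racky 0.996 tooly.z 0.074; tooly.rackx -0.052
shift cm [ -5.53   0.6  -10.86]
```

The mid lid holds at 25 N. Now the top one.

```bash
python3 -m inch '[[[-3,0.2,-5.5],0,70],[[-5.5,0.6,-10.9],0,70],[[-5.5,0.6,-10.9],0,70]]' | sed -n 2,4p
python3 -m inch '[[[0,0,4],0,70],[[0,0,7],0,70],[[0,0,9.5],0,70],[[0,0,10.7],0,70],[[0,0,10.7],0,70]]' | sed -n 2,4p
python3 -c "
from st import *
grasp(262,0)"
```

```text
ee_pos: [465.8, -87.2, 390.6]
ee_rot: [0.178, 0.734, 0.639, -0.146]
force: [0.6, -0.5, -0.5]
ee_pos: [463.8, -135.2, 290.1]
ee_rot: [0.175, 0.733, 0.64, -0.149]
force: [0.7, 0.7, 0.1]
target [ 466.7 -135.   291.3]
t 38.3 j [ 0.29  0.23 -0.47  1.98  0.63  1.13 -0.63] tcp [ 463.8 -135.2  290.1] F [0.7 0.7 0.1] grip 0.704 0.0
tilt to rack x 26.2 deg, to rack y 5.1; tooly.racky 0.997 tooly.z 0.065; tooly.rackx -0.049
shift cm [ 0.01  0.3  -0.11]
```

```bash
python3 -m inch '[[[0,0.25,0],0,70],[[0,0.25,0],0,20],[[0,0.25,0],0,0],[[0,0.25,0],0,0],[[0,0.25,0],0,0]]' 50 | sed -n 2,6p
for i in 1 2 3; do
python3 -m inch '[[[-0.09,0.01,-0.18],0,0],[[-0.09,0.01,-0.18],0,0]]' | sed -n '2p;4p'; done
```

```text
ee_pos: [466.4, -134.8, 291.3]
ee_rot: [0.175, 0.734, 0.64, -0.149]
force: [-1.6, 2.2, -0.2]
grip_width: 0.38
finger_force: 49.6
ee_pos: [466.4, -135.1, 293.0]
force: [-2.8, 1.7, -3.3]
ee_pos: [466.3, -135.1, 294.0]
force: [2.3, -2.1, -17.4]
ee_pos: [466.2, -135.2, 294.7]
force: [7.1, -5.2, -29.2]
```

The top lid holds at 29 N. Release, back away, and take a final look.

```bash
python3 -m inch '[[[0.2,-0.03,0.4],0,0],[[0.22,-0.03,0.45],0,0],[[0.22,-0.03,0.45],0,40],[[0.22,-0.03,0.45],0,70],[[0.22,-0.03,0.45],0,70]]' | sed -n 2,5p
python3 -m inch '[[[0,0,-3],0,70],[[0,0,-7],0,70],[[0,0,-12],0,70],[[0,0,-18],0,70],[[0,0,-22],0,70]]' | sed -n 2,4p
python3 - <<'E'
from st import *
st();a=cam('side','f.png');b=cv2.imread('pics/f.png');o=cv2.imread('pics/side0.png')
cv2.imwrite('pics/fb.png',np.hstack([cv2.resize(m[92:330,200:330],None,fx=2.5,fy=2.5,interpolation=cv2.INTER_CUBIC) for m in(o,b)]))
E
```

```text
ee_pos: [468.3, -135.2, 293.6]
ee_rot: [0.177, 0.733, 0.64, -0.147]
force: [0.4, -0.8, -0.4]
grip_width: 0.604
ee_pos: [466.2, -35.3, 492.6]
ee_rot: [0.177, 0.733, 0.64, -0.146]
force: [0.3, -0.1, -0.4]
t 40.92 j [ 0.18  0.1  -0.55  1.63  0.49  1.6  -0.54] tcp [466.2 -35.3 492.6] F [ 0.3 -0.1 -0.4] grip 0.699 0.0
tilt to rack x 26.1 deg, to rack y 5.6; tooly.racky 0.996 tooly.z 0.072; tooly.rackx -0.051
```

View pics/fb.png

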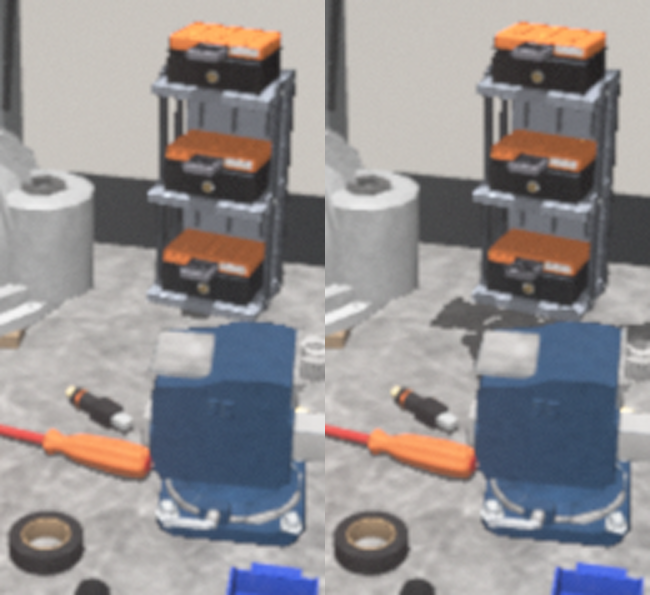

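The before and after views match: all three lids are shut, and the sensor and tape haven't moved. Handing in.

```bash
python3 -c "
from bench import ticket;print(ticket.close_job())"
```

```text
the job is handed in; nothing more can be done
None
```

Job handed in with all three lids shut: the bottom and top lids were already caught and held the tug, and the middle one came up, was pressed until it caught and then held; the tugs ran to 25–44 N rather than about 10 N, the middle press to about 31 N rather than 10–20 N, and the final side view shows the tape and sensor unmoved (the seal ring was out of frame).

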